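Put a tube pump into hand gear and bar its rotor to the tube-loading mark

ROBOT

A 6-joint arm with a two-finger parallel gripper is mounted at the origin on a cart in front of the work surface, level with it; the furniture and walls round the work are solid. World frame = base frame: x ahead of the robot, y to its left, z up, the work surface at z = 0. Lengths are in m, angles in rad, forces in N, time in s.
With the tool pointing down it reaches from about 0.3 to 0.875 m from the base axis. Payload 6.4 kg.
Tool frame: the origin (TCP) lies at the very end of the fingers, on their centre line; the grasp point (between the pads) lies ctrl.pinch_z behind it (ctrl.pinch_z is the distance from the TCP to the grasp point, in m); y points along the fingers, z is the direction in which the jaws open and shut, and the axes are right-handed (so a half turn about y gives the same grasp; the last joint's range is limited). The gripper opens to 85 mm and grips with 20 to 120 N. Pads are 22 mm wide; open, the fingers measure 114 mm over their backs; the gripper's body (76 mm by 85 mm) begins 54 mm behind the grasp point. The pads swing forward as they close: fully open they stand 13 mm farther back than shut.
Start: joints at [0.971, 0.181, 1.607, -0, 1.354, -0.206], TCP at [0.221, 0.531, 0.231] pointing down, gripper open.
Joint ranges: [-2.99, 2.99], [-0.89, 2.07], [0.3, 2.58], [-1.14, 4.28], [0, 2.63], [-3.12, 3.12]. Speed limits (rad/s): [2.57, 2.57, 3.01, 3.14, 3.14, 3.14].

INTERFACE

Orientations are given as a unit quaternion [w, x, y, z].
In Python, from bench import ctrl gives the robot as it stands.
- The arm moves only by the shell command python3 -m pendant 'ROWS'. ROWS is JSON, one flat list of numbers, 7 for each row, row after row: the shift along the world's x, y, z in m, then the turn, a rotation vector about the world's x, y, z in degrees, then the finger opening in m, from 0 to 0.0854. In form: [tx, ty, tz, rx, ry, rz, hand, tx, ty, tz, rx, ry, rz, hand, ...]. A call has 1 to 12 rows; each row shifts and turns the commanded pose from where the row before left it; what a row does not reach is not made up. A row lasts 1/8 s, in which the tool goes at most 62.5 mm and 10.7 degrees, less where a joint would pass 70% of its speed; a pose out of reach is approached as far as the arm can. A call with a gripper value outside its range is refused whole. The fingers move at their own pace and stop on an object; the grip force is fixed at half the most. Time passes only in rows, so rows that do not move let the fingers close. It gives the time, the measured TCP pose, the force and the opening at its end, in the units of the state.
- ctrl.get_obs(): the state, without advancing time (a new reading comes with each control period).
- ctrl.camera(name): name is "scene" or "top" or "wrist"; returns the picture (480x640x3 uint8, red, green, blue); there is no depth.
- ctrl.camera_info(name): a dict with "fx", "fy", "cx", "cy" (pixels), "origin" and "rotation" of the camera in the world; the wrist camera has in their place "tool_from_camera" (4x4, takes a point from camera to tool coordinates, whose origin is the TCP and whose axes are the tool frame's). Camera axes: x right, y down, z forward; pixel columns grow to the right and rows downward; lengths in m; the calibration is good to about 2 mm. A picture is of the moment at which its call begins: read the wrist's pose just before it. camera_info takes no time and is no camera call.
- ctrl.hand_in(): hands the job in, once; it reports no verdict.
Trained networks look in the newest picture that a camera, given by its name, has taken for a name from the list of things; names that differ only in an ending like _2 or _b are one class to them, and where a whole thing is asked for, a point or a joint stands for the part that bears it (a point fixed in the world has none). Each returns a list of dicts, best first, with "score" (0 to 1); they miss things now and then, are a little off and sometimes report something else, mostly with a low value. They report only what shows in the picture. A call takes as long as a camera call.
- ctrl.silhouettes(target, camera): "mask" (480x640 bool, what is visible of it) and "bbox" ([left, top, right, bottom] in pixels, round what is visible of it).
The state is a dict: "time_s": time; "q": joint angles; "dq": joint speeds; "joint_efforts": joint torques, N m; "eef_pos": TCP position; "eef_rot": TCP orientation; "wrist_force": force on the tool from outside, world axes, zero at the start; "torque": the same for the moment, N m; "opening": opening from 0.0 (shut) to 1.0 (fully open).
Only numpy, scipy, OpenCV 4.12 (cv2) and the standard library are available. Lean on these libraries where they do the work, as an engineer would, in place of code of your own. Each camera call takes 0.05 s, during which the arm holds its last target.

TASK

The tube pump is stopped for a new tube: put it into hand gear by easing its black gear-change knob straight down while rocking it gently to and fro, so that the brass pinion finds its mesh with the white plastic rotor gear and goes fully home without the teeth being forced. Then turn the rotor with that knob, never by pushing the rotor itself, until its orange stripe points at the orange arrow on the track, and swing the keeper by its red pin all the way in over the knob's collar so that the gear cannot jump out. Leave the other things on the bench where they are.

Things in the scene. Friction and masses are not known exactly. Their poses are not given: they have to be found in the camera images.
- pump: Bench tube pump, white case 226 x 186 x 50 mm (x, y, z), screwed down. Origin: centre of its underside on the bench; x from front panel to back, y left, z up. Upright axes at x, y in mm: rotor 40, 20; gear-change knob -24, -3; keeper's hinge -24, -45. A grey horseshoe tube track stands behind the rotor. Only knob, keeper and red pin stand higher than 110 mm.
- knob_center (a point): Centre of the gear-change knob: black, fluted, round, 43 mm across, 28 mm high, on a 12 mm upright shaft with a 35 mm steel collar 13 mm below the knob and a brass 10-tooth pinion (48 mm across). Stands at z 144 mm when up, 130 mm when home. Axes are the pump's and do not turn with the knob, which turns endlessly; how its teeth stand is not known.
- gear_shift (a joint): How far knob and pinion are down, m: 0 up, out of gear; 0.014 fully home in hand gear. Slides with 2.5 N friction, stays where left. Within the first few mm the pinion meets the rotor gear: unless tooth stands over gap the knob stops hard (about 20 N per mm), and sinks on freely only once it is turned into mesh, somewhere within one pinion tooth (0.63 rad). Play of the mesh about 1 mm.
- rotor_angle (a joint): Rotor angle, rad, counter-clockwise from above: 0 = orange stripe at the orange arrow. Starts at 0.30 to 0.55. Drag about 0.13 N m; stays where left. In mesh, turning the knob counter-clockwise by 2.4 rad turns the rotor clockwise by 1 rad (24 teeth to 10), after up to 0.1 rad of play at the knob.
- rotor: Rotor: white plastic gear, 24 teeth, 104 mm across, teeth from z 56 to 66 mm; on it three grey rollers and a dark disc, 82 mm across, top at z 106 mm, with one orange stripe along its own x axis. Origin on its axis at z 52 mm. Its teeth must not be pressed with more than 20 N.
- shift_shaft: The sliding shaft that carries knob, collar and brass pinion. Origin on its axis at the pinion's underside; it sinks with the knob and does not turn.
- rotor_stripe (a point): Outer end of the rotor's orange stripe, 41 mm from the rotor's axis, on top of the disc.
- index_mark (a point): Tip of the orange arrow on top of the track, 54 mm from the rotor's axis along the pump's x; the stripe shall point at it.
- keeper (a joint): Angle of the keeper, a flat steel hook at z 105 to 109 mm on an upright hinge, rad: 0 = swung fully in round the knob's shaft (end stop), over the collar; grows counter-clockwise from above as it swings out. Starts 0.8 to 1.2, clear of the collar. Stays where left (0.04 N m). Passes over the collar only when the knob is fully down.
- keeper_pin (a point): Half-way up the keeper's upright red grip pin, 10 mm across, 32 mm high (z 109 to 141 mm), 44 mm from the keeper's hinge on the side away from the hook. With the keeper fully in, it stands 44 mm from the hinge straight along the pump's -y.
- refractometer_mid (a point): Hand refractometer, black and white tube with a blue end, 192 mm long, lying; a bystander, its middle: leave it alone.
- ph_pen_mid (a point): Yellow pocket pH meter, 149 mm long, lying; a bystander, its middle: leave it alone.
- screwdriver_mid (a point): Small screwdriver with a red handle, 173 mm long, lying; a bystander, its middle: leave it alone.
- vial_5_mid (a point): Sample vial with a blue cap, 27 mm across, 68 mm high, standing; a bystander, its middle: leave it alone.
- dropper_bottle_mid (a point): Brown dropper bottle, 34 mm across, 112 mm high, standing; a bystander, its middle: leave it alone.
- timer_mid (a point): White lab timer, 40 x 62 x 64 mm, standing on its foot; a bystander, its middle: leave it alone.

How it is judged:
By the outcome, as a careful person would: the job done as asked, in the order asked, and still so for the second after the job is handed in, with the robot touching nothing.
It also fails if it takes over 48 s, if anything falls off the work surface, if the arm or the gripper's body presses on something with over 40 N, if the wrist force passes 120 N, or if a joint passes its speed limit or range.

## Working session

There is one attempt and no reset: what is moved stays moved. The work goes in short steps, Python scripts to look and compute and a shell command to move; the robot and the scene stay as the last step left them, time stands still between calls to the robot, and variables do not carry over. Pictures are saved under pics/ and viewed, and the job is handed in when it is done.

```bash
ls; mkdir -p pics; python3 - <<'E'
from bench import ctrl
import cv2
print(ctrl.get_obs(), ctrl.pinch_z)
for n in ["scene","top","wrist"]:
    im=ctrl.camera(n); cv2.imwrite(f"pics/{n}0.png",im[:,:,::-1]); print(n,ctrl.camera_info(n))
print(ctrl.get_obs()["time_s"])
E
```

```text
pics
{'time_s': 0.0, 'q': array([ 9.70692675e-01,  1.81611186e-01,  1.60799192e+00,  2.29724158e-05,
        1.35380477e+00, -2.06342662e-01]), 'dq': array([ 0.00079504, -0.00080558,  0.00039277,  0.0013927 ,  0.00113524,
       -0.0010789 ]), 'joint_efforts': array([ 1.21153453e-04, -4.44878697e+01, -3.51332474e+01, -1.29870823e-04,
        9.03519831e-03, -7.45716449e-07]), 'eef_pos': array([0.22028925, 0.53053295, 0.23035249]), 'eef_rot': array([-0.69285875,  0.69403315, -0.13857868,  0.13806044]), 'wrist_force': array([ 0.38485765, -0.14602064, -0.69065972]), 'torque': array([ 0.02795786, -0.02375472, -0.00982505]), 'opening': 1.0016290552384042} 0.0187
scene {'fx': 566.0095240114099, 'fy': 566.0095240114099, 'cx': 323.5365619512226, 'cy': 235.3466016359297, 'origin': array([-0.13372665, -0.76194735,  0.76688009]), 'rotation': array([-0.44900878,  0.83027402, -0.29153541,  0.15505892])}
top {'fx': 622.0767540092075, 'fy': 622.0767540092075, 'cx': 326.2386960419412, 'cy': 244.99191406365173, 'origin': array([0.37559729, 0.05604192, 1.47009067]), 'rotation': array([-0.03496206,  0.70617298, -0.70602951,  0.04024551])}
wrist {'fx': 342.9127827674359, 'fy': 342.9127827674359, 'cx': 317.55427141121146, 'cy': 238.3209706150256, 'tool_from_camera': array([[ 2.11596285e-03,  9.52180670e-01,  3.05528222e-01,
        -7.88739890e-02],
       [-7.05196002e-04, -3.05527409e-01,  9.52183021e-01,
        -1.42135948e-01],
       [ 9.99997513e-01, -2.23024117e-03,  2.49893547e-05,
        -4.11276833e-04],
       [ 0.00000000e+00,  0.00000000e+00,  0.00000000e+00,
         1.00000000e+00]])}
0.15
```

View pics/top0.png

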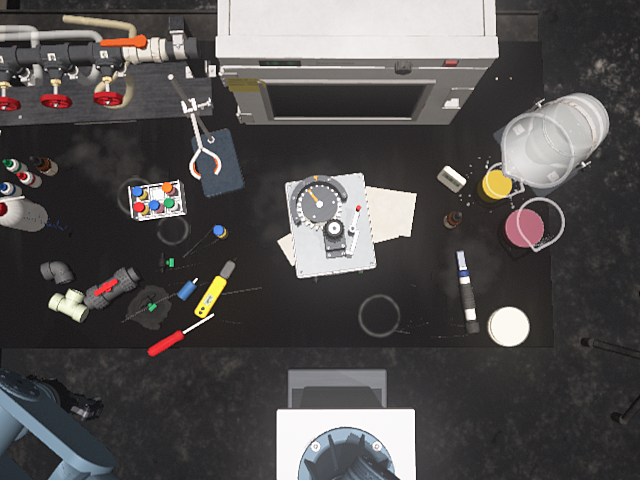

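View pics/scene0.png

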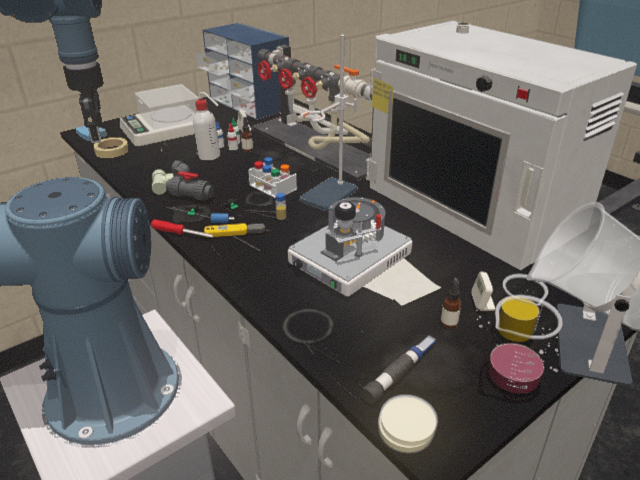

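View pics/wrist0.png

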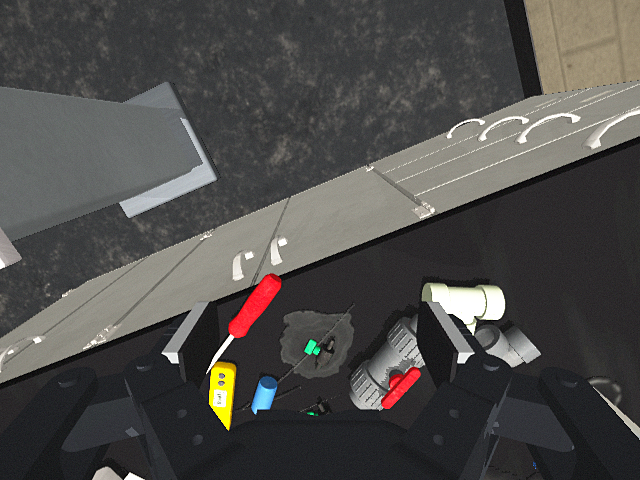

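The top view shows the pump at about (332,225), with the knob at (334,228), the red pin at (359,208), and the rotor disc at (319,202) with its stripe pointing up-left. Next I'll measure these.

```bash
cat > h.py <<'E'
import numpy as np, cv2
from scipy.spatial.transform import Rotation as R
from bench import ctrl
def rot(q): return R.from_quat(np.asarray(q)[[1,2,3,0]])
def cam(n,obs=None):
    i=ctrl.camera_info(n); K=(i["fx"],i["fy"],i["cx"],i["cy"])
    if n!="wrist": return K,np.array(i["origin"]),rot(i["rotation"]).as_matrix()
    T=i["tool_from_camera"]; Rt=rot(obs["eef_rot"]).as_matrix()
    return K,Rt@T[:3,3]+obs["eef_pos"],Rt@T[:3,:3]
def ray(c,u,v):
    K,o,M=c; d=M@np.array([(u-K[2])/K[0],(v-K[3])/K[1],1.]); return o,d
def onz(c,u,v,z):
    o,d=ray(c,u,v); return o+d*(z-o[2])/d[2]
def proj(c,p):
    K,o,M=c; x=M.T@(np.asarray(p)-o); return np.array([K[0]*x[0]/x[2]+K[2],K[1]*x[1]/x[2]+K[3]])
def save(n,im,crop=None,s=1):
    if crop: im=im[crop[1]:crop[3],crop[0]:crop[2]]
    im=cv2.resize(im,None,fx=s,fy=s,interpolation=cv2.INTER_CUBIC); cv2.imwrite(f"pics/{n}.png",im[:,:,::-1])
E
python3 - <<'E'
from h import *
t=ctrl.camera("top"); c=cam("top")
save("top1",t,(275,165,385,285),5)
for n,z in [("pump",.05),("knob_center",.158),("keeper_pin",.125),("keeper",.107),("rotor",.106),("shift_shaft",.1)]:
    for r in ctrl.silhouettes(n,"top")[:2]:
        m=r["mask"]; ys,xs=np.nonzero(m); cnt=max(cv2.findContours(m.astype(np.uint8),0,2)[0],key=cv2.contourArea)
        rr=cv2.minAreaRect(cnt)
        print(n,round(r["score"],2),r["bbox"],len(xs),xs.mean().round(1),ys.mean().round(1),onz(c,xs.mean(),ys.mean(),z).round(4),rr)
E
```

```text
pump 0.71 [283.6, 171.8, 376.5, 283.2] 7889 330.1 224.8 [0.574  0.0366 0.05  ] ((330.2503967285156, 225.08578491210938), (105.32267761230469, 80.61918640136719), 82.34935760498047)
knob_center 0.77 [326.5, 220.0, 345.9, 241.1] 343 334.2 227.9 [0.5523 0.0293 0.158 ] ((334.0, 228.0), (20.0, 20.0), 90.0)
keeper_pin 0.74 [349.6, 207.5, 357.8, 253.9] 149 354.5 225.8 [ 0.5614 -0.0157  0.125 ] ((353.9972229003906, 224.28237915039062), (7.666720867156982, 37.29404830932617), 4.969740867614746)
keeper_pin 0.53 [324.3, 217.0, 344.2, 239.7] 338 334.0 228.1 [0.5564 0.0291 0.125 ] ((334.0000305175781, 228.00003051757812), (21.21320343017578, 18.384775161743164), 45.0)
keeper 0.56 [345.6, 205.1, 360.4, 255.2] 298 354.6 228.4 [ 0.5582 -0.0169  0.107 ] ((354.1332092285156, 228.96812438964844), (10.395553588867188, 48.7724723815918), 4.969740867614746)
keeper 0.41 [284.9, 172.1, 378.4, 281.3] 7865 330.0 225.1 [0.5654 0.0374 0.107 ] ((330.4847412109375, 225.6353759765625), (104.73973846435547, 80.619873046875), 82.40535736083984)
rotor 0.65 [298.2, 185.0, 339.6, 227.1] 1326 318.9 205.5 [0.6096 0.0621 0.106 ] ((318.7390441894531, 205.05117797851562), (38.71900177001953, 42.669918060302734), 57.09476089477539)
shift_shaft 0.89 [323.2, 214.7, 345.2, 240.2] 326 334.0 227.9 [0.5601 0.0286 0.1   ] ((334.2500305175781, 227.75003051757812), (19.798988342285156, 19.091880798339844), 45.0)
shift_shaft 0.72 [215.2, 226.5, 229.6, 238.1] 142 220.4 231.4 [0.5522 0.2804 0.1   ] ((220.5000457763672, 231.00001525878906), (14.849242210388184, 10.60660171508789), 45.0)
```

View pics/top1.png

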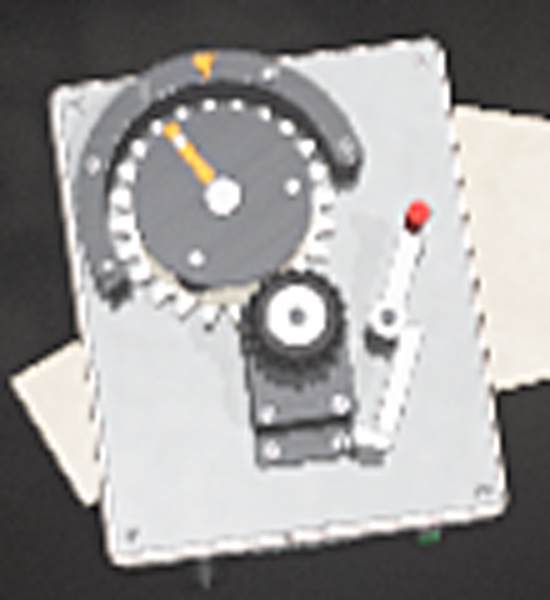

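```bash
python3 - <<'E'
from h import *
from scipy.optimize import least_squares
c=cam("top")
P=lambda u,v:(275+u/5,165+v/5)
obs=[((.113,.093,.05),P(50,90)),((.113,-.093,.05),P(440,40)),((-.113,-.093,.05),P(507,512)),((-.113,.093,.05),P(113,563)),
((.040,.020,.108),P(222,196)),((-.024,-.003,.158),P(297,316)),((.094,.020,.108),P(205,75)),((-.024,-.045,.112),P(388,318))]
def W(p,x):
    a=x[2]; return np.array([x[0]+np.cos(a)*p[0]-np.sin(a)*p[1],x[1]+np.sin(a)*p[0]+np.cos(a)*p[1],p[2]])
f=lambda x:np.concatenate([proj(c,W(p,x))-uv for p,uv in obs])
s=least_squares(f,[.57,.03,.13],loss='soft_l1'); x=s.x
print(x,np.degrees(x[2])); print(f(x).reshape(-1,2).round(1))
for n,p in dict(knob=(-.024,-.003,.144),rotor=(.04,.02,.106),hinge=(-.024,-.045,.107)).items(): print(n,W(p,x).round(4))
h=W((-.024,-.045,.141),x); pin=onz(c,*P(418,213),.141)
d=pin-h; print("pin",pin,np.hypot(d[0],d[1]), "theta",np.arctan2(d[1],d[0])-x[2]+np.pi/2)
se=onz(c,*P(168,128),.106)-W((.04,.02,.106),x); print("rotor",np.arctan2(se[1],se[0])-x[2],np.hypot(*se[:2]))
np.save("pump.npy",x)
o=ctrl.get_obs(); print(rot(o["eef_rot"]).as_matrix().round(3),o["q"])
E
```

```text
[0.57486198 0.03560263 0.13449085] 7.705757884871073
[[-0.8 -1.1]
 [ 0.5 -1.5]
 [ 1.   0.2]
 [-0.8  0.9]
 [ 0.1  0.1]
 [-0.3  0.1]
 [ 0.3  0.6]
 [ 0.  -0. ]]
knob [0.5515 0.0294 0.144 ]
rotor [0.6118 0.0608 0.106 ]
hinge [ 0.5571 -0.0122  0.107 ]
pin [ 0.59896512 -0.02394821  0.141     ] 0.04346774048134176 theta 1.1628441872796145
rotor 0.5265047345000258 0.039534106764026626
[[ 0.923 -0.     0.384]
 [-0.384 -0.     0.923]
 [-0.    -1.    -0.   ]] [ 9.70672970e-01  1.80789332e-01  1.60707784e+00 -3.95872241e-07
  1.35380959e+00 -2.06294070e-01]
```

```bash
python3 -m pendant '[0.0331,-0.0501,0.001,0,0,-5.5,0.0854,0.0331,-0.0501,0.001,0,0,-5.5,0.0854,0.0331,-0.0501,0.001,0,0,-5.5,0.0854,0.0331,-0.0501,0.001,0,0,-5.5,0.0854,0.0331,-0.0501,0.001,0,0,-5.5,0.0854,0.0331,-0.0501,0.001,0,0,-5.5,0.0854,0.0331,-0.0501,0.001,0,0,-5.5,0.0854,0.0331,-0.0501,0.001,0,0,-5.5,0.0854,0.0331,-0.0501,0.001,0,0,-5.5,0.0854,0.0331,-0.0501,0.001,0,0,-5.5,0.0854,0,0,0,0,0,0,0.0854]'
python3 - <<'E'
from h import *
for n in ["top","wrist","scene"]:
    o=ctrl.get_obs(); save(n+"2",ctrl.camera(n))
    for r in ctrl.silhouettes("knob_center",n)[:1]:
        m=r["mask"]; ys,xs=np.nonzero(m); print(n,r["score"],r["bbox"],xs.mean(),ys.mean())
        if n=="wrist":
            c=cam(n,o); print(proj(c,(.5515,.0294,.144)), proj(c,(.5515,.0294,.158)))
print(o["eef_pos"],o["q"],o["wrist_force"])
E
```

```text
time_s: 1.88
eef_pos: [0.5534, 0.0263, 0.2412]
eef_rot: [-0.55, 0.55, -0.444, 0.445]
wrist_force: [-0.7, 0.5, -0.8]
opening: 1.0
wrist 0.75 [286.1, 194.0, 346.6, 272.5] 317.75573018991486 241.19941060903733
[318.77887217 240.93287512] [318.85291089 247.20320077]
scene 0.63 [338.1, 207.0, 353.8, 245.5] 345.0562015503876 216.90697674418604
[0.55098846 0.03097243 0.24113322] [-1.59145909e-01  1.21187879e-01  1.65441923e+00  3.16732430e-04
  1.36665946e+00 -3.77630323e-01] [-0.74606138 -0.41889535  0.50722786]
```

View pics/wrist2.png

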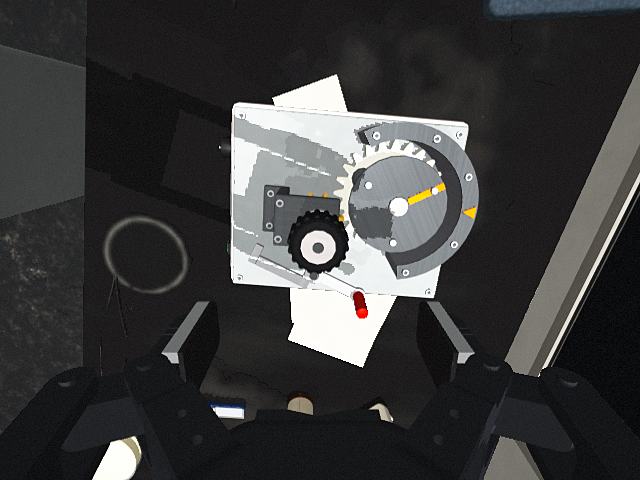

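View pics/top2.png

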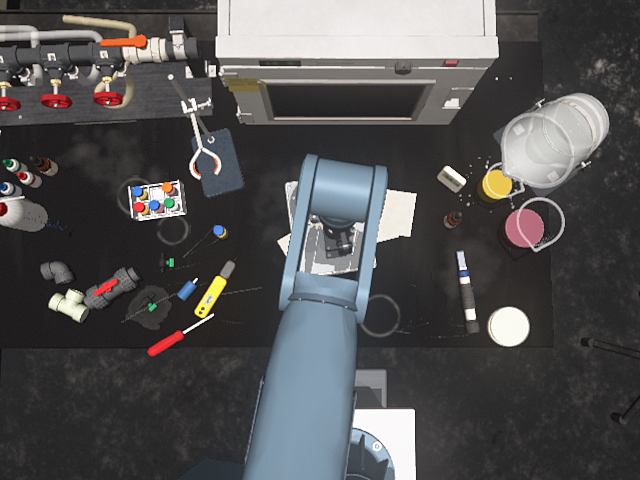

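View pics/scene2.png

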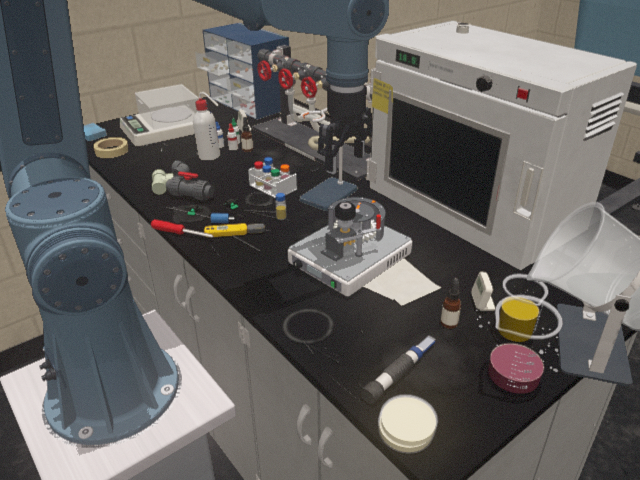

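```bash
python3 - <<'E'
from h import *
o=ctrl.get_obs(); im=ctrl.camera("wrist"); save("wrist3",im,(220,90,500,350),2.8); c=cam("wrist",o)
a=onz(c,399,207,.108); b=onz(c,444,187,.106); t=onz(c,470,213,.108)
x=np.load("pump.npy")
print(a,b,t,np.arctan2(*(b-a)[1::-1])-x[2],np.arctan2(*(b-a)[1::-1])-np.arctan2(*(t-a)[1::-1]))
print(o["eef_pos"],o["wrist_force"])
E
python3 -m pendant '[0,-0.0005,-0.025,0,0,0,0.0854,0,0,-0.025,0,0,0,0.0854,0,0,-0.025,0,0,0,0.0854,0,0,-0.0236,0,0,0,0.0854,0,0,-0.01,0,0,0,0.0854,0,0,-0.005,0,0,0,0.0854,0,0,0,0,0,0,0.0854,0,0,0,0,0,0,0.0854]'
python3 - <<'E'
from h import *
o=ctrl.get_obs(); im=ctrl.camera("wrist"); save("wrist4",im)
print(o["eef_pos"],o["wrist_force"])
E
```

```text
[0.61182355 0.06210891 0.108     ] [0.64332155 0.08553827 0.106     ] [0.67045225 0.06985385 0.108     ] 0.5050540610386609 0.5082038586516657
[0.55104867 0.03128846 0.24138619] [-0.28217643 -0.41637054  0.32559439]
time_s: 3.22
eef_pos: [0.5523, 0.0295, 0.1287]
eef_rot: [0.552, -0.551, 0.442, -0.443]
wrist_force: [-0.1, 0.3, 0.3]
opening: 0.998
[0.55225401 0.02945871 0.12865413] [-0.05069521  0.28987028  0.27819369]
```

View pics/wrist4.png

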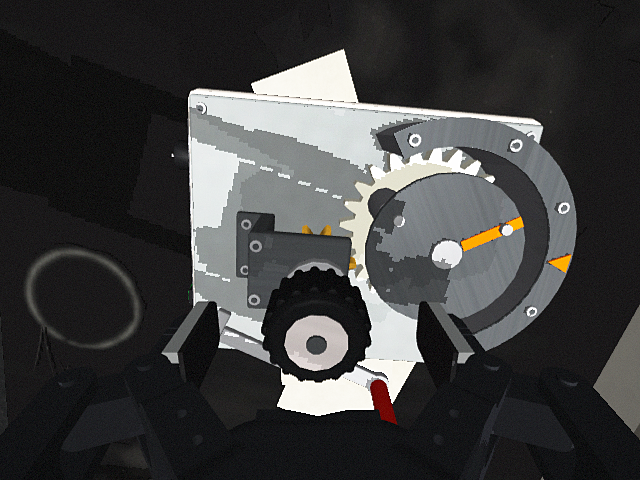

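View pics/wrist3.png

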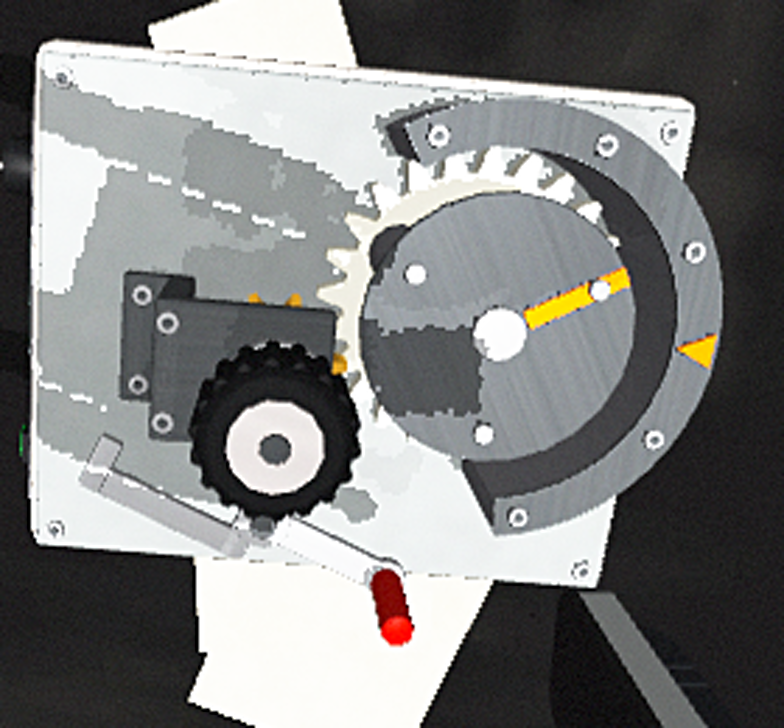

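Wrist view: the knob cap is at (316,345), centred between the jaws, and the stripe stands about 0.507 rad off the arrow. Now I'll grip.

```bash
python3 -m pendant '[0,0,0,0,0,0,0.036,0,0,0,0,0,0,0.036,0,0,0,0,0,0,0.036,0,0,0,0,0,0,0.036,0,0,0,0,0,0,0.036,0,0,0,0,0,0,0.036]'
python3 - <<'E'
from h import *
o=ctrl.get_obs(); im=ctrl.camera("wrist"); save("wrist5",im)
print(o["eef_pos"],o["wrist_force"],o["torque"],o["opening"])
E
```

```text
time_s: 4.03
eef_pos: [0.5516, 0.0295, 0.1277]
eef_rot: [-0.551, 0.551, -0.443, 0.443]
wrist_force: [-0.3, -0.7, 1.1]
opening: 0.486
[0.55160769 0.02948153 0.12769938] [-0.32352648 -0.71660388  1.07776334] [-0.03774906  0.09709496  0.00972807] 0.48554122215576623
```

View pics/wrist5.png

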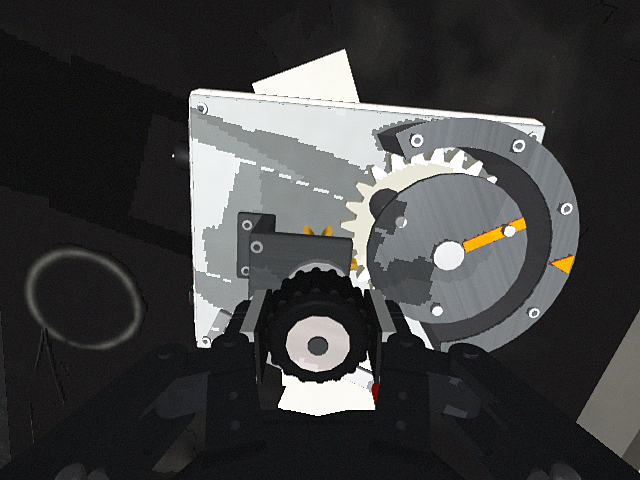

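```bash
python3 -m pendant '[0,0,-0.0005,0,0,3,0.036,0,0,-0.0005,0,0,-3,0.036,0,0,-0.0005,0,0,-3,0.036,0,0,-0.0005,0,0,3,0.036]'; python3 -c "
from h import *
o=ctrl.get_obs();print(o['eef_pos'],o['wrist_force'],o['torque'])"
```

```text
time_s: 4.58
eef_pos: [0.5517, 0.0294, 0.1257]
eef_rot: [-0.551, 0.551, -0.443, 0.443]
wrist_force: [0.4, 0.5, 0.6]
opening: 0.487
[0.55167297 0.02944566 0.12571318] [0.36194105 0.49078593 0.57142721] [-0.04879778  0.07072619 -0.01901926]
```

```bash
python3 -m pendant '[0,0,-0.0004,0,0,3,0.036,0,0,-0.0004,0,0,-3,0.036]';python3 -m pendant '[0,0,-0.0004,0,0,-3,0.036,0,0,-0.0004,0,0,3,0.036]'
```

```text
time_s: 4.82
eef_pos: [0.5516, 0.0295, 0.1249]
eef_rot: [-0.551, 0.551, -0.443, 0.443]
wrist_force: [-0.2, -0.9, 1.1]
opening: 0.487
time_s: 5.08
eef_pos: [0.5517, 0.0294, 0.1243]
eef_rot: [-0.551, 0.551, -0.443, 0.443]
wrist_force: [-2.1, -1.0, 4.3]
opening: 0.488
```

```bash
python3 -m pendant '[0,0,0,0,0,4,0.036,0,0,0,0,0,-4,0.036]'
```

```text
time_s: 5.32
eef_pos: [0.5517, 0.0294, 0.1243]
eef_rot: [-0.551, 0.551, -0.443, 0.443]
wrist_force: [-0.9, 0.1, 2.8]
opening: 0.489
```

```bash
python3 -m pendant '[0,0,-0.0003,0,0,0,0.036,0,0,0,0,0,0,0.036]'; python3 -m pendant '[0,0,0,0,0,4,0.036,0,0,0,0,0,4,0.036]';  python3 -m pendant '[0,0,0,0,0,-4,0.036,0,0,0,0,0,-4,0.036]'; python3 -m pendant '[0,0,0,0,0,-4,0.036,0,0,0,0,0,-4,0.036]'
```

```text
time_s: 5.58
eef_pos: [0.5517, 0.0294, 0.1242]
eef_rot: [-0.552, 0.552, -0.442, 0.443]
wrist_force: [-2.2, -0.5, 4.8]
opening: 0.484
time_s: 5.82
eef_pos: [0.5516, 0.0294, 0.1239]
eef_rot: [-0.581, 0.582, -0.402, 0.402]
wrist_force: [-0.8, -0.0, 1.2]
opening: 0.492
time_s: 6.08
eef_pos: [0.5517, 0.0294, 0.124]
eef_rot: [-0.551, 0.551, -0.443, 0.443]
wrist_force: [-2.3, -1.2, 4.9]
opening: 0.489
time_s: 6.32
eef_pos: [0.5518, 0.0294, 0.1242]
eef_rot: [0.519, -0.519, 0.48, -0.481]
wrist_force: [-1.3, -1.3, 4.9]
opening: 0.488
```

```bash
python3 -m pendant '[0,0,0,0,0,8,0.036,0,0,0,0,0,8,0.036,0,0,-0.0002,0,0,0,0.036]'; python3 -m pendant '[0,0,-0.0003,0,0,2,0.036,0,0,0,0,0,0,0.036]'
```

```text
time_s: 6.7
eef_pos: [0.5516, 0.0294, 0.1235]
eef_rot: [-0.581, 0.581, -0.403, 0.403]
wrist_force: [-0.1, -0.3, 1.5]
opening: 0.485
time_s: 6.95
eef_pos: [0.5515, 0.0295, 0.1231]
eef_rot: [-0.588, 0.588, -0.393, 0.393]
wrist_force: [-0.2, -1.1, 0.1]
opening: 0.482
```

```bash
python3 -m pendant '[0,0,-0.0005,0,0,0.5,0.036,0,0,-0.0005,0,0,-0.5,0.036,0,0,-0.0005,0,0,0,0.036]'; python3 -m pendant '[0,0,-0.0005,0,0,0.5,0.036,0,0,-0.0005,0,0,-0.5,0.036,0,0,-0.0005,0,0,0,0.036]'
```

```text
time_s: 7.32
eef_pos: [0.5515, 0.0295, 0.1217]
eef_rot: [-0.588, 0.588, -0.393, 0.393]
wrist_force: [-0.5, -0.1, 0.8]
opening: 0.484
time_s: 7.7
eef_pos: [0.5516, 0.0295, 0.1202]
eef_rot: [-0.588, 0.588, -0.393, 0.393]
wrist_force: [0.1, -1.0, 0.3]
opening: 0.483
```

```bash
python3 -m pendant '[0,0,-0.0008,0,0,0.5,0.036,0,0,-0.0008,0,0,-0.5,0.036,0,0,-0.0008,0,0,0,0.036]'; python3 -m pendant '[0,0,-0.0008,0,0,0.5,0.036,0,0,-0.0008,0,0,-0.5,0.036,0,0,-0.0005,0,0,0,0.036]';python3 -m pendant '[0,0,-0.0005,0,0,0.5,0.036,0,0,-0.0005,0,0,-0.5,0.036]'
```

```text
time_s: 8.07
eef_pos: [0.5516, 0.0295, 0.1178]
eef_rot: [-0.588, 0.588, -0.393, 0.393]
wrist_force: [-1.5, -1.3, 0.6]
opening: 0.487
time_s: 8.45
eef_pos: [0.5516, 0.0295, 0.1157]
eef_rot: [-0.588, 0.588, -0.393, 0.393]
wrist_force: [-1.0, -0.4, 0.1]
opening: 0.488
time_s: 8.7
eef_pos: [0.5516, 0.0295, 0.1147]
eef_rot: [-0.588, 0.588, -0.393, 0.393]
wrist_force: [-1.8, -1.9, 0.7]
opening: 0.487
```

```bash
python3 -m pendant '[0,0,-0.0005,0,0,0.5,0.036,0,0,-0.0003,0,0,-0.5,0.036]'; python3 -m pendant '[0,0,-0.0003,0,0,0,0.036,0,0,0,0,0,0,0.036]';python3 -m pendant '[0,0,-0.0003,0,0,0,0.036,0,0,0,0,0,0,0.036]'
```

```text
time_s: 8.95
eef_pos: [0.5517, 0.0295, 0.1144]
eef_rot: [-0.588, 0.588, -0.393, 0.393]
wrist_force: [-3.2, -2.1, 6.2]
opening: 0.489
time_s: 9.2
eef_pos: [0.5517, 0.0295, 0.1144]
eef_rot: [-0.588, 0.588, -0.393, 0.393]
wrist_force: [-3.5, -1.9, 7.9]
opening: 0.487
time_s: 9.45
eef_pos: [0.5517, 0.0294, 0.1143]
eef_rot: [-0.588, 0.588, -0.393, 0.393]
wrist_force: [-5.8, -1.5, 8.7]
opening: 0.485
```

```bash
cat >> h.py <<'E'
def rotor(name):
    o=ctrl.get_obs(); im=ctrl.camera("wrist"); save(name,im); c=cam("wrist",o)
    hsv=cv2.cvtColor(im,cv2.COLOR_RGB2HSV); m=cv2.inRange(hsv,(12,150,120),(25,255,255))
    n,l,st,ce=cv2.connectedComponentsWithStats(m)
    x=np.load("pump.npy"); ca,sa=np.cos(x[2]),np.sin(x[2])
    for i in range(1,n):
        if st[i,4]<15: continue
        p=onz(c,*ce[i],.106); d=np.array([[ca,sa],[-sa,ca]])@(p[:2]-x[:2])-[.04,.02]
        ys,xs=np.nonzero(l==i); P=np.array([onz(c,u,v,.106)[:2] for u,v in zip(xs,ys)]); 
        w=np.linalg.eigh(np.cov(P.T))[1][:,1]; ax=(np.arctan2(w[1],w[0])-x[2]+np.pi/2)%np.pi-np.pi/2
        print(st[i],ce[i].round(1),"r",np.hypot(*d).round(4),"ang",np.arctan2(d[1],d[0]).round(4),"axis",ax.round(4))
    print(o["time_s"],o["eef_pos"],o["wrist_force"],o["torque"],o["q"][5])
E
python3 -c "
from h import *
rotor('wrist6')"
```

```text
[321 225  19  21 161] [328.2 236. ] r 0.0683 ang 3.0198 axis -1.0278
[303 226  18  15 123] [308.5 233.7] r 0.0771 ang 3.0493 axis -0.4837
[340 238  11  11  85] [345.5 243.5] r 0.0595 ang 3.0268 axis -1.1084
[527 261  17  14 138] [536.5 267.6] r 0.0366 ang 0.5138 axis -0.2023
[477 267  43  21 453] [497.6 277.3] r 0.0183 ang 0.4985 axis 0.5151
[561 308  24  18 205] [573.  315.3] r 0.0607 ang -0.0149 axis 0.0098
9.45 [0.55170334 0.02943776 0.1143364 ] [-5.78653939 -1.46643616  8.74274565] [-0.32879524  1.04915819 -0.01639883] -0.5527827031965878
```

View pics/wrist6.png

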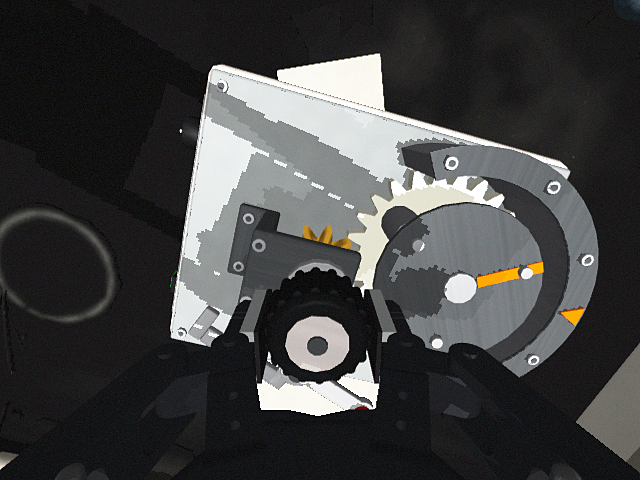

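```bash
python3 -m pendant '[0,0,0,0,0,4,0.036,0,0,0,0,0,5,0.036,0,0,0,0,0,6,0.036,0,0,0,0,0,6,0.036,0,0,0,0,0,6,0.036,0,0,0,0,0,6,0.036,0,0,0,0,0,6,0.036,0,0,0,0,0,6,0.036,0,0,0,0,0,5,0.036,0,0,0,0,0,4,0.036,0,0,0,0,0,3,0.036,0,0,0,0,0,0,0.036]'
python3 -c "
from h import *
rotor('wrist7')"
```

```text
time_s: 11.0
eef_pos: [0.5516, 0.0291, 0.1144]
eef_rot: [-0.704, 0.704, -0.065, 0.065]
wrist_force: [-5.7, -2.4, 9.9]
opening: 0.484
11.0 [0.55161397 0.02908669 0.11437453] [-5.69371918 -2.43539004  9.85141637] [-0.58619635  1.03871205 -0.01810472] -1.5481609812734587
```

View pics/wrist7.png

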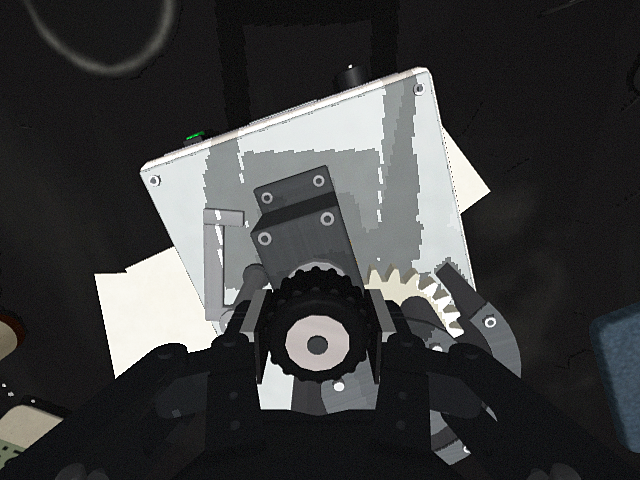

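```bash
python3 -c "
from h import *
save('scene7',ctrl.camera('scene'),(280,180,420,300),5)
save('top7',ctrl.camera('top'),(275,165,385,285),5)"
```

```text
(no output)
```

View pics/scene7.png

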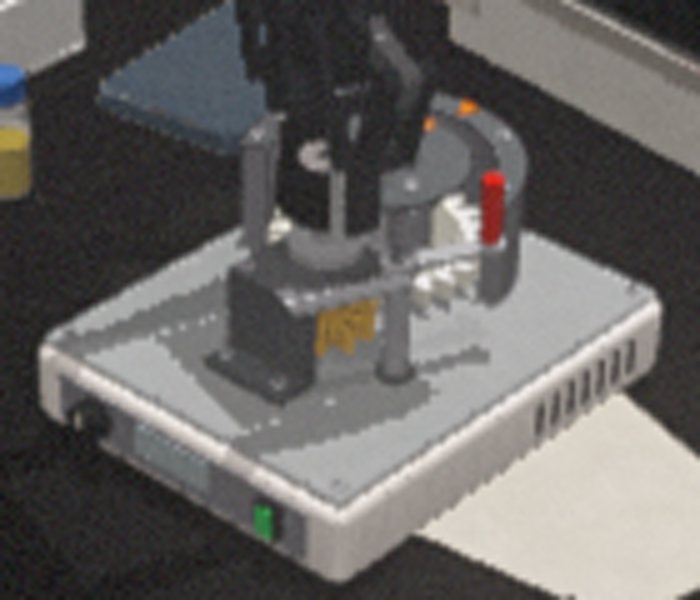

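View pics/top7.png

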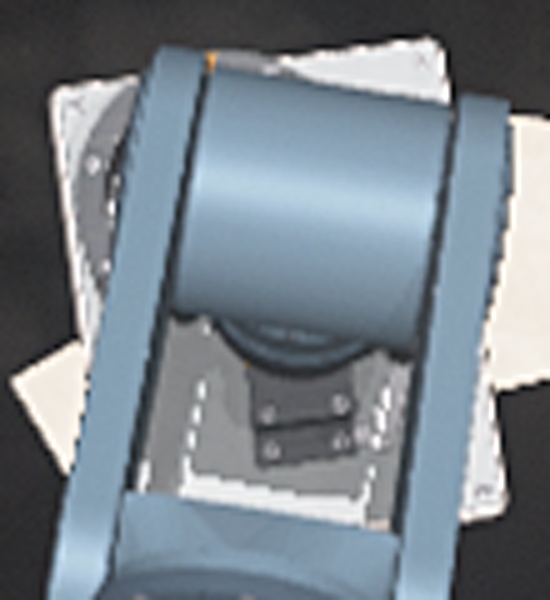

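```bash
cat > sc.py <<'E'
from h import *
im=ctrl.camera('scene'); c=cam('scene'); x=np.load("pump.npy")
hsv=cv2.cvtColor(im,cv2.COLOR_RGB2HSV); m=cv2.inRange(hsv,(8,130,90),(25,255,255)); m[:,:350]=0;m[:,385:]=0;m[:180]=0;m[225:]=0
n,l,st,ce=cv2.connectedComponentsWithStats(m)
for i in range(1,n): print(st[i],ce[i].round(1),[im[v,u].tolist() for v,u in zip(*np.nonzero(l==i))][:4])
def W(r,a,z):
    p=np.array([.04+r*np.cos(a),.02+r*np.sin(a)]); ca,sa=np.cos(x[2]),np.sin(x[2])
    return [x[0]+ca*p[0]-sa*p[1],x[1]+sa*p[0]+ca*p[1],z]
print("arrow",proj(c,W(.054,0,.108)),proj(c,W(.062,0,.108)))
for a in (0,.05,.1,.15,.2): print(a,proj(c,W(.041,a,.106)).round(1),proj(c,W(.03,a,.106)).round(1))
E
python3 sc.py
```

```text
[372 200   4   3  10] [373.2 201. ] [[158, 105, 72], [165, 94, 38], [131, 71, 38], [209, 126, 53]]
[365 204   2   2   4] [365.5 204.5] [[175, 108, 56], [178, 118, 65], [186, 130, 84], [172, 119, 82]]
arrow [370.81721707 201.49368815] [373.00751709 200.25342886]
0 [367.2 204.3] [364.1 206. ]
0.05 [366.5 204. ] [363.6 205.8]
0.1 [365.8 203.7] [363.1 205.6]
0.15 [365.  203.4] [362.5 205.4]
0.2 [364.3 203.2] [362.  205.2]
```

```bash
python3 -m pendant '[0,0,0,0,0,4,0.036,0,0,0,0,0,5,0.036,0,0,0,0,0,4,0.036,0,0,0,0,0,2,0.036,0,0,0,0,0,0,0.036]'; python3 sc.py
python3 -m pendant '[0,0,0,0,0,0,0.0854,0,0,0,0,0,0,0.0854,0,0,0,0,0,0,0.0854,0,0,0,0,0,0,0.0854]'
```

```text
time_s: 11.82
eef_pos: [0.5516, 0.029, 0.1144]
eef_rot: [-0.706, 0.707, 0.027, -0.027]
wrist_force: [-6.1, -3.8, 9.5]
opening: 0.485
[372 200   4   3  10] [373.2 201. ] [[160, 108, 77], [165, 94, 40], [130, 74, 41], [210, 126, 53]]
arrow [370.81721707 201.49368815] [373.00751709 200.25342886]
0 [367.2 204.3] [364.1 206. ]
0.05 [366.5 204. ] [363.6 205.8]
0.1 [365.8 203.7] [363.1 205.6]
0.15 [365.  203.4] [362.5 205.4]
0.2 [364.3 203.2] [362.  205.2]
time_s: 12.38
eef_pos: [0.5516, 0.0296, 0.1133]
eef_rot: [0.707, -0.707, -0.027, 0.027]
wrist_force: [0.5, 1.1, 0.2]
opening: 0.998
```

```bash
python3 -m pendant '[0,0,0.02,0,0,0,0.0854,0,0,0.03,0,0,-8,0.0854,0,0,0.02,0,0,-10,0.0854,0,0,0,0,0,-10,0.0854,0,0,0,0,0,-10,0.0854,0,0,0,0,0,-10,0.0854,0,0,0,0,0,-10,0.0854,0,0,0,0,0,-10,0.0854,0,0,0,0,0,-10,0.0854,0,0,0,0,0,-4,0.0854,0,0,0,0,0,0,0.0854]'
python3 -c "
from h import *
rotor('wrist8')"
```

```text
time_s: 13.75
eef_pos: [0.5516, 0.0296, 0.1833]
eef_rot: [0.551, -0.551, 0.443, -0.443]
wrist_force: [-0.2, -0.1, 0.9]
opening: 1.004
[318 202   7  11  58] [320.8 207.1] r 0.0653 ang 3.041 axis -1.5399
[302 205   7   6  35] [305.  207.8] r 0.0754 ang 3.0724 axis -0.226
[332 209   8   5  27] [335.8 211.3] r 0.0551 ang 3.0597 axis -0.0186
[430 223  32  10 239] [444.6 227.3] r 0.0183 ang -0.0245 axis -0.0034
[467 225  11   9  69] [471.8 229. ] r 0.0366 ang -0.0054 axis -0.8913
[344 226   4   6  16] [345.3 228.4] r 0.0479 ang -3.0036 axis 1.3903
[497 226  17  15 121] [506.6 232.7] r 0.0604 ang -0.0131 axis 0.0128
13.75 [0.55162782 0.02956469 0.18332032] [-0.18280494 -0.14580045  0.93300161] [ 0.01942142  0.03864222 -0.02983244] -0.379198877474771
```

View pics/wrist8.png

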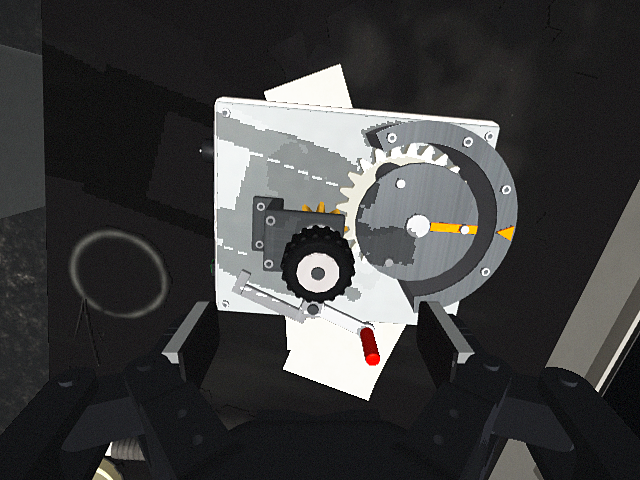

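```bash
python3 - <<'E'
from h import *
o=ctrl.get_obs(); im=cv2.imread("pics/wrist8.png")[:,:,::-1]; c=cam("wrist",o); x=np.load("pump.npy")
def W(p):
    a=x[2]; return np.array([x[0]+np.cos(a)*p[0]-np.sin(a)*p[1],x[1]+np.sin(a)*p[0]+np.cos(a)*p[1],p[2]])
print("knob cap pred", [proj(c,W((-.024,-.003,z))).round(1) for z in (.158,.146,.144)])
hsv=cv2.cvtColor(np.ascontiguousarray(im),cv2.COLOR_RGB2HSV)
m=cv2.inRange(hsv,(0,0,150),(180,60,255)); m[:245]=0;m[300:]=0;m[:,:295]=0;m[:,345:]=0
n,l,st,ce=cv2.connectedComponentsWithStats(m); print([ (st[i].tolist(),ce[i].round(1)) for i in range(1,n) if st[i,4]>50])
r=cv2.inRange(hsv,(0,150,50),(6,255,255)); ys,xs=np.nonzero(r); print(xs.min(),xs.max(),ys.min(),ys.max())
b=cv2.inRange(hsv,(0,150,200),(6,255,255)); n,l,st,ce=cv2.connectedComponentsWithStats(b); i=1+st[1:,4].argmax(); print(st[i],ce[i])
h=W((-.024,-.045,.141))
p=onz(c,*ce[i],.141); d=p-h; print("pin",p,np.hypot(*d[:2]),"theta",np.arctan2(d[1],d[0])-x[2]+np.pi/2, "hinge",h)
print("hinge px",proj(c,W((-.024,-.045,.112))))
E
```

```text
knob cap pred [array([318.9, 282.3]), array([318.8, 273.3]), array([318.8, 271.9])]
[([296, 253, 43, 40, 1165], array([317.5, 272.3]))]
360 379 328 364
[366 354  14  11 127] [372.4488189  358.98425197]
pin [ 0.59809182 -0.02318096  0.141     ] 0.042422654117313476 theta 1.1746988564306629 hinge [ 0.55711256 -0.01220907  0.141     ]
hinge px [313.61987291 308.92020592]
```

```bash
python3 -m pendant '[0.0067,-0.0076,0,0,0,9,0.03,0.0067,-0.0076,0,0,0,9,0.03,0.0067,-0.0076,0,0,0,9,0.03,0.0067,-0.0076,0,0,0,9,0.03,0.0067,-0.0076,0,0,0,9,0.03,0.0067,-0.0076,0,0,0,9,0.03,0.0067,-0.0076,0,0,0,8,0.03,0,0,0,0,0,0,0.03,0,0,0,0,0,0,0.03]'
python3 - <<'E'
from h import *
o=ctrl.get_obs(); im=ctrl.camera("wrist"); save("wrist9",im); c=cam("wrist",o)
print(o["eef_pos"],rot(o["eef_rot"]).as_matrix().round(3)[:,2],o["opening"])
hsv=cv2.cvtColor(im,cv2.COLOR_RGB2HSV); b=cv2.inRange(hsv,(0,150,60),(6,255,255)); n,l,st,ce=cv2.connectedComponentsWithStats(b)
for i in range(1,n):
    if st[i,4]>20: print(st[i],ce[i])
print(proj(c,(.5985,-.0235,.141)),proj(c,(.5985,-.0235,.109)))
E
```

```text
time_s: 14.92
eef_pos: [0.5982, -0.0234, 0.1832]
eef_rot: [0.701, -0.7, 0.097, -0.096]
wrist_force: [-0.0, 0.8, -0.3]
opening: 0.349
[ 0.59821585 -0.02344555  0.18321464] [0.27  0.963 0.   ] 0.34863554932779073
[309 247  16  32 397] [316.50629723 263.17884131]
[318.21739426 271.1067592 ] [318.09695053 252.22357271]
```

View pics/wrist9.png

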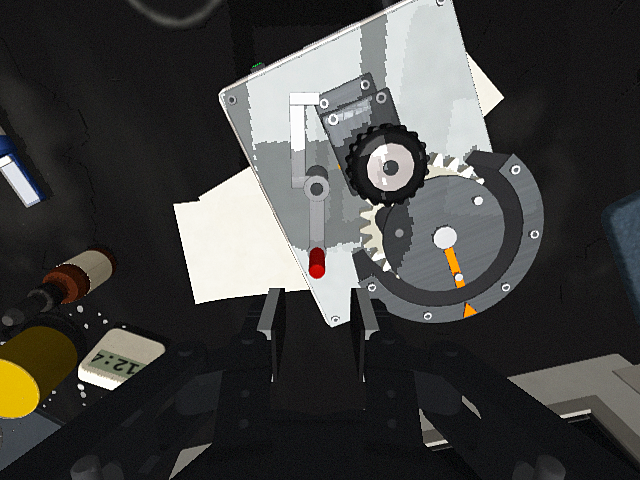

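Pin top at (317,271) matches the prediction and is centred between the jaws. I'll descend and cage it.

```bash
python3 -m pendant '[0,0,-0.02,0,0,0,0.03,0,0,-0.02,0,0,0,0.03,0,0,-0.018,0,0,0,0.03,0,0,-0.01,0,0,0,0.03,0,0,0,0,0,0,0.02,0,0,0,0,0,0,0.014,0,0,0,0,0,0,0.014]'
python3 - <<'E'
from h import *
o=ctrl.get_obs(); save("wrist10",ctrl.camera("wrist")); print(o["eef_pos"],o["wrist_force"],o["opening"])
p0=np.array([.5571,-.0122]); phi=np.radians(np.linspace(-16,-84,13)); P=p0+.044*np.c_[np.cos(phi),np.sin(phi)]
print(P[0],P[-1]); print((np.diff(P,axis=0)*1000).round(1), 68/12)
E
```

```text
time_s: 15.85
eef_pos: [0.5991, -0.0238, 0.1163]
eef_rot: [-0.701, 0.701, -0.095, 0.096]
wrist_force: [-0.0, 0.2, -0.2]
opening: 0.162
[ 0.59914116 -0.02383276  0.11627647] [-0.01285049  0.16838797 -0.15166484] 0.16230399180520624
[ 0.59939551 -0.02432804] [ 0.56169925 -0.05595896]
[[-1.4 -4.1]
 [-1.8 -4. ]
 [-2.2 -3.8]
 [-2.5 -3.5]
 [-2.9 -3.3]
 [-3.2 -3. ]
 [-3.5 -2.6]
 [-3.7 -2.3]
 [-3.9 -1.9]
 [-4.1 -1.5]
 [-4.2 -1.1]
 [-4.3 -0.7]] 5.666666666666667
```

View pics/wrist10.png

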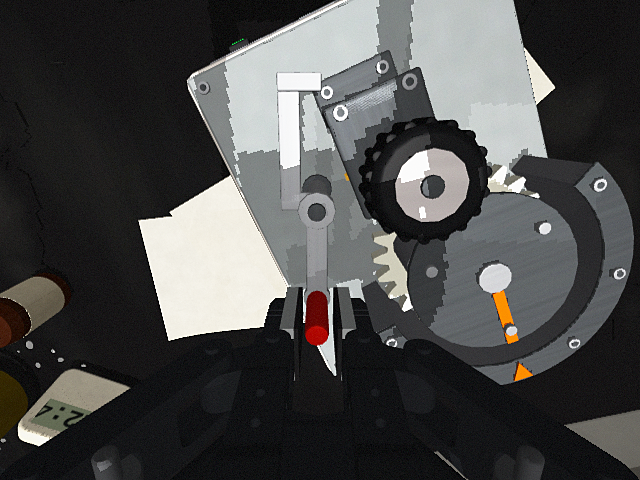

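The pin is caged between the pads at (317,320). I'll swing the keeper in along the arc.

```bash
python3 -m pendant '[-0.0014,-0.0041,0,0,0,-5.7,0.014,-0.0018,-0.004,0,0,0,-5.7,0.014,-0.0022,-0.0038,0,0,0,-5.7,0.014,-0.0025,-0.0035,0,0,0,-5.7,0.014,-0.0029,-0.0033,0,0,0,-5.7,0.014,-0.0032,-0.003,0,0,0,-5.7,0.014]'; python3 -m pendant '[-0.0035,-0.0026,0,0,0,-5.7,0.014,-0.0037,-0.0023,0,0,0,-5.7,0.014]'; python3 -m pendant '[-0.0039,-0.0019,0,0,0,-5.7,0.014,-0.0041,-0.0015,0,0,0,-5.7,0.014]'
```

```text
time_s: 16.65
eef_pos: [0.5852, -0.0454, 0.1161]
eef_rot: [0.641, -0.641, 0.298, -0.299]
wrist_force: [1.8, 0.9, -0.3]
opening: 0.162
time_s: 16.9
eef_pos: [0.578, -0.0504, 0.1161]
eef_rot: [0.608, -0.608, 0.36, -0.361]
wrist_force: [1.0, 0.1, -0.7]
opening: 0.167
time_s: 17.15
eef_pos: [0.57, -0.0539, 0.1161]
eef_rot: [0.57, -0.569, 0.419, -0.42]
wrist_force: [1.5, 0.2, -1.0]
opening: 0.165
```

```bash
python3 -m pendant '[-0.0042,-0.0011,0,0,0,-5.7,0.014,-0.0025,-0.0004,0,0,0,-4,0.014]'; python3 -m pendant '[-0.0015,0,0,0,0,0,0.014,0,0,0,0,0,0,0.014]'; python3 -m pendant '[-0.001,0,0,0,0,0,0.014,0,0,0,0,0,0,0.014]'
```

```text
time_s: 17.4
eef_pos: [0.5631, -0.0553, 0.1161]
eef_rot: [0.532, -0.532, 0.465, -0.466]
wrist_force: [0.3, 0.0, -0.7]
opening: 0.166
time_s: 17.65
eef_pos: [0.5615, -0.0553, 0.1159]
eef_rot: [0.533, -0.533, 0.464, -0.465]
wrist_force: [1.2, -0.7, 1.4]
opening: 0.166
time_s: 17.9
eef_pos: [0.5609, -0.0553, 0.1158]
eef_rot: [0.533, -0.532, 0.464, -0.466]
wrist_force: [3.8, -0.7, 0.6]
opening: 0.162
```

```bash
python3 -m pendant '[-0.0007,0,0,0,0,0,0.014,0,0,0,0,0,0,0.014]'; python3 -m pendant '[-0.0005,0,0,0,0,0,0.014,0,0,0,0,0,0,0.014]'; python3 -c "
from h import *
rotor('wrist11')"
```

```text
time_s: 18.15
eef_pos: [0.5607, -0.0553, 0.1159]
eef_rot: [0.533, -0.532, 0.464, -0.466]
wrist_force: [6.1, 0.3, -1.1]
opening: 0.168
time_s: 18.4
eef_pos: [0.5607, -0.0553, 0.1159]
eef_rot: [0.533, -0.532, 0.464, -0.466]
wrist_force: [9.7, 0.8, -1.9]
opening: 0.168
[508  42  55  16 778] [532.9  49.5] r 0.0185 ang -0.017 axis -0.0003
[569  42  20  16 204] [580.2  49.6] r 0.0373 ang -0.0094 axis 0.9797
[623  42  17  19 183] [633.4  50.7] r 0.0586 ang -0.013 axis -0.4689
18.4 [ 0.56067363 -0.0553281   0.11594914] [ 9.68280369  0.79396777 -1.92023967] [-0.0182712  -1.33565863  0.01526284] -0.44497948981254926
```

View pics/wrist11.png

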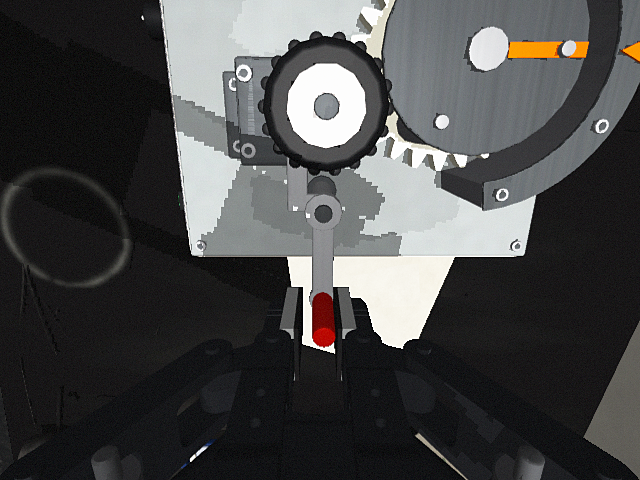

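The keeper stopped hard at the expected θ=0 position and the stripe is still on the arrow. I'll release and lift clear.

```bash
python3 -m pendant '[0.0025,0,0,0,0,0,0.014,0,0,0,0,0,0,0.03,0,0,0,0,0,0,0.03,0,0,0.02,0,0,0,0.03,0,0,0.03,0,0,0,0.03,0,0,0.04,0,0,0,0.03,-0.02,0,0.03,0,0,0,0.03,-0.02,0.02,0.01,0,0,0,0.03,0,0,0,0,0,0,0.03]'
python3 - <<'E'
from h import *
rotor("wrist12")
o=ctrl.get_obs(); im=ctrl.camera("wrist"); c=cam("wrist",o); x=np.load("pump.npy")
hsv=cv2.cvtColor(im,cv2.COLOR_RGB2HSV); b=cv2.inRange(hsv,(0,150,200),(6,255,255)); b[400:]=0; n,l,st,ce=cv2.connectedComponentsWithStats(b); i=1+st[1:,4].argmax()
p=onz(c,*ce[i],.141); d=p[:2]-[.5571,-.0122]; print(st[i],ce[i],"pin",p,np.hypot(*d),"theta",np.arctan2(d[1],d[0])-x[2]+np.pi/2)
save("scene12",ctrl.camera("scene"),(280,180,420,300),5); save("scene12f",ctrl.camera("scene"))
E
```

```text
time_s: 19.58
eef_pos: [0.5208, -0.0344, 0.2464]
eef_rot: [0.533, -0.533, 0.464, -0.465]
wrist_force: [0.7, -0.7, 0.7]
opening: 0.353
[519 118  15  14  99] [527.2 124.3] r 0.0606 ang -0.0144 axis -0.0087
[463 121  25   7 138] [475.4 124.2] r 0.02 ang -0.0388 axis 0.0231
[493 121   9   7  44] [497.1 123.9] r 0.037 ang -0.015 axis 0.8205
19.575 [ 0.52079507 -0.03436312  0.24641538] [ 0.67030999 -0.67749854  0.70053588] [-0.03498326  0.00426972 -0.01866206] -0.42979336397657136
[361 264  12  11  91] [366.78021978 268.74725275] pin [ 0.56179942 -0.05544074  0.141     ] 0.043495362587414814 theta -0.026235278066339074
```

View pics/wrist12.png

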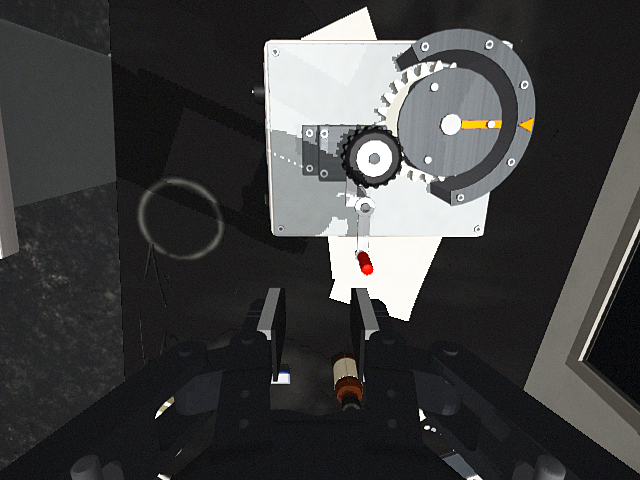

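View pics/scene12.png

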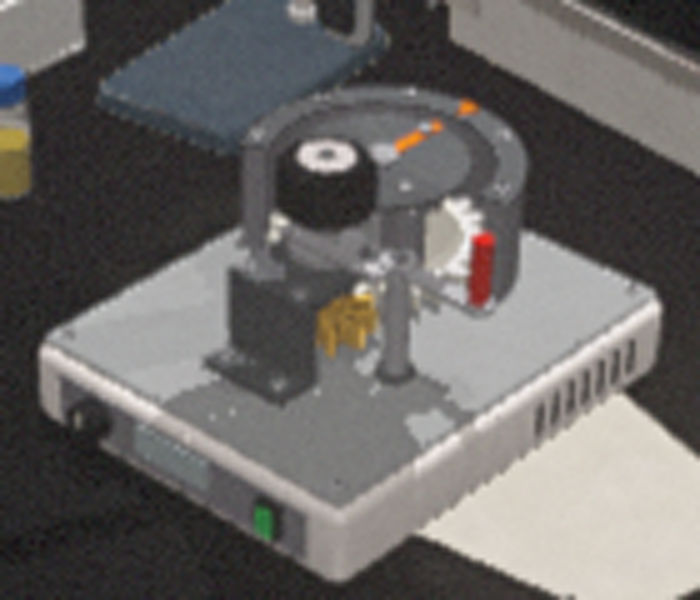

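The stripe (463–506,124) lines up with the arrow at (527,124). The keeper lies straight with its pin at (367,269), θ≈0, and the knob is down. Nothing is being touched, so I'm handing in.

```bash
python3 -c "
from bench import ctrl
print(ctrl.hand_in(), ctrl.get_obs()['time_s'])"
```

```text
the job is handed in; nothing more can be done
the job is handed in; nothing more can be done
```

The pump is in hand gear, the rotor's stripe is at the arrow and the keeper is in over the collar. I handed the job in at about 20 s.

**What I did**
- **Engaging the gear:** I gripped the knob and eased it down while rocking it. The pinion touched the rotor gear at about 3.4 mm with about 5 N, went into mesh about 10° counter-clockwise, and then sank freely to a hard stop.
- **Turning the rotor:** I turned the knob about 72° counter-clockwise, which brought the rotor from about 0.51 rad to the arrow.
- **Closing the keeper:** I swung it in by its red pin to its end stop, pressed there with about 10 N, and then backed the gripper clear.

**Last checks**
- **Rotor:** the outer part of the stripe points within about 0.01 rad of the arrow. The inner part reads about 0.025 rad off from the final, more distant camera view. It was within 0.011 rad of the arrow in the two closer views before that.
- **Keeper:** the pin measures −0.03 rad from fully in, about the measuring error, and it stopped hard at the expected place.
- **Knob:** the camera puts it at its home height to about 0.5 mm. The measured downward travel was 13.4 mm instead of 14 mm. I think that is measuring error, because it did not sink further under about 9 N during the turn and the keeper went fully in.
- **Forces and other items:** the wrist force never read above about 12 N. I did not touch the other things on the bench, but I did not measure their positions again.

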